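# Set up a torque check: pull the driver, lay it in the tester, set the dial

## Robot

A 6-joint arm with a two-finger parallel gripper is mounted at the origin on a cart in front of the work surface, level with it; the furniture and walls round the work are solid. World frame = base frame: x ahead of the robot, y to its left, z up, the work surface at z = 0. Lengths are in m, angles in rad, forces in N, time in s.
With the tool pointing down it reaches from about 0.25 to 0.775 m from the base axis. Payload 8.9 kg.
Tool frame: the origin (TCP) lies between the finger pads; the fingertips stand 8 mm ahead of it and the grasp point (between the pads) lies 11 mm behind it; z points along the fingers, y is the line along which they close (so a half turn about z gives the same grasp; the last joint's range is limited). The gripper opens to 85 mm and grips with 20 to 120 N. Pads are 22 mm wide; open, the fingers measure 114 mm over their backs; the gripper's body (76 mm by 85 mm) begins 54 mm behind the grasp point. The pads swing forward as they close: fully open they stand 13 mm farther back than shut.
Start: joints at [-1.466, 0.291, -0.153, 1.127, 0, 1.431], TCP at [0.127, -0.509, 0.239] pointing down, gripper open.
Joint ranges: [-2.52, 2.52], [-0.91, 1.74], [-1.3, 1.37], [-1.96, 2.02], [-1.52, 1.47], [-3.14, 3.14]. Speed limits (rad/s): [2.22, 2.22, 2.79, 3.14, 3.14, 3.14].

## Interface

Orientations are given as a unit quaternion [x, y, z, w].
In Python, from cell import status, read_camera, env, find_in, regions_of, landmark_of gives the robot as it stands.
- The arm moves only by the shell command python3 -m jog 'ROWS' [FORCE]. ROWS is JSON, a list of rows, each a list of 3 entries, a list of its own where there are three numbers: the shift along the tool's x, y, z scaled (see below), then the turn, a rotation vector about the tool's x, y, z scaled (see below), then the opening, from 0 (shut) to 1 (fully open). In form: [[[tx, ty, tz], [rx, ry, rz], grip], ...]. A call has exactly 5 rows; each row shifts and turns the commanded pose from where the row before left it, along the tool's axes as they then stand; what a row does not reach is not made up. The controller multiplies each number of a shift by 0.04 m and each number of a turn by 8 degrees. A row lasts 1/10 s, in which the tool goes at most 50 mm and 8.59 degrees, less where a joint would pass 70% of its speed; a pose out of reach is approached as far as the arm can. A call with a number of a shift or a turn outside -1 to 1 is refused whole. A call with a gripper value outside its range is refused whole. The fingers move at their own pace and stop on an object; FORCE is the grip in N (left out, the last holds). Time passes only in rows, so rows that do not move let the fingers close, or fill a call up. It gives the time, the measured TCP pose, the force, the opening and the grip force at its end, in the units of the state.
- status.state(): the state, without advancing time (a new reading comes with each control period).
- read_camera(name): name is "side" or "top" or "wrist"; returns a dict with "image" (384x512x3 uint8, red, green, blue), "vertical_fov" (degrees; the focal length in pixels is half the picture's height over the tangent of half this angle, whatever the lens; pixels are square), "cx", "cy" (the principal point, pixels), "T" (4x4, takes a point from camera to world coordinates); the wrist camera has in their place "tool_from_camera" (4x4, takes a point from camera to tool coordinates, whose origin is the TCP and whose axes are the flange's). Camera axes: x right, y down, z forward; pixel columns grow to the right and rows downward; lengths in m; the calibration is good to about 2 mm. The wrist camera is an equidistant fisheye: a pixel r from the principal point sees the ray r / f radians off the axis. A picture is of the moment at which its call begins: read the wrist's pose just before it. There is no depth.
- env.sign_off(): hands the job in; it is judged then, once.
Trained networks look in a picture, given as the dict that the camera call returned (one of the last four; its "shot" number tells which), for a name from the list of things; names that differ only in an ending like _2 or _b are one class to them, and where a whole thing is asked for, a point or a joint stands for the part that bears it (a point fixed in the world has none). Each returns a list of dicts, best first, with "p" (0 to 1); they miss things now and then, are a little off and sometimes report something else, mostly with a low value. They report only what shows in the picture. A call takes as long as a camera call.
- find_in(picture, label): "xyz" ([x, y, z] in m, in world coordinates, good to about 4 mm: the middle of the surface that is visible of it).
- regions_of(picture, label): "pixels" (384x512 bool, what is visible of it).
- landmark_of(picture, label): "xyz" ([x, y, z] in m, in world coordinates, good to about 4 mm: a listed point, or the origin of a listed thing).
The state is a dict: "clock": time; "q": joint angles; "qd": joint speeds; "tau": joint torques, N m; "ee_pos": TCP position; "orientation": TCP orientation; "ft_force": force on the tool from outside, world axes, zero at the start; "ft_torque": the same for the moment, N m; "gripper_width": opening from 0.0 (shut) to 1.0 (fully open); "gripper_force": force on a finger pad.
Only numpy, scipy, OpenCV 4.12 (cv2) and the standard library are available. Lean on these libraries where they do the work, as an engineer would, in place of code of your own. Each camera call takes 0.05 s, during which the arm holds its last target. There are 200 camera calls.

## Task

Set up the torque check: pull the thick-handled torque screwdriver out of the leaning tool block and lay it to rest in the tester's two-saddle cradle, spindle towards the tester's head and handle on the outer saddle, and turn the tester's dial until its pointer stands at the small steel index tab. Leave the other two tools in the block, do not move the index tab, and do not disturb the other things standing on the bench.

Things in the scene. Friction and masses are not known exactly. Their poses are not given: they have to be found in the camera images.
- torque_driver: torque screwdriver 200 mm long: black ribbed handle of 32 mm diameter (thickest of the three tools) on a steel spindle of 16 mm diameter. Origin at the spindle tip; own z along the axis to the butt: spindle z = 0 to 100 mm, handle z = 100 to 200 mm. Its spindle stands 85 mm deep in one bore of the tool block, any of the three. About 0.22 kg, centre of mass near z = 130 mm
- driver_grip (a point): point on the torque screwdriver's axis at the middle of its handle, 150 mm from the tip
- tool_block: fixed grey block on a dark base plate 150 x 222 mm; 56 x 196 mm, 95 mm long along its bores, leaning 35 degrees from vertical towards its own +x. Three square bores, 20 mm wide, 85 mm deep, in a row at y = -70, 0, +70 mm, all leaning so; tools lean up to 4 degrees more in them. Origin: centre of the base plate's underside, z up
- bore_a (a point): centre of the mouth of the bore at y = -70 mm of the block
- bore_b (a point): centre of the mouth of the middle bore
- bore_c (a point): centre of the mouth of the bore at y = +70 mm of the block
- slim_driver: plain slim screwdriver, 175 mm long (black handle 22 mm diameter, 75 mm long; spindle 16 mm diameter), in another bore; to be left there. Origin at its tip, own z along its axis to the handle
- marker: marker pen, 135 mm long, 17 mm diameter, in another bore; to be left there. Origin at its lower end, own z along its axis, upwards
- tester: fixed torque tester: grey base plate 130 x 360 x 12 mm, with a cradle of two aluminium V saddles along its y and a box head (124 x 110 mm, top at z = 82 mm) with the dial at its -y end. The head's face to the cradle is at y = -68 mm, with a boss out to y = -62 mm. Origin: centre of the base plate's underside, z up
- cradle (a point): point of the cradle axis, tester x = 0, y = 90, z = 50 mm. Screwdriver in place: axis level along tester y at x = 0, z = 50 mm, tip at about y = -45 mm, butt at about +155 mm, so its point z = 135 mm is here. Saddles 12 mm thick: at y = -10 (spindle; arms to x = +-24, z = 63 mm) and y = +140 mm (handle; x = +-28, z = 56 mm); between them only the base plate
- dial (a joint): angle of the tester's dial, rad, -2.3 to 2.3; 0: its pointer looks to the tester's own -x; grows counter-clockwise seen from above. Turns with a little friction and stays where it is left
- dial_grip (a point): centre of the dial's black grip bar, on its upright axis, 108 mm over the bench: bar 46 mm long along the pointer's line, 12 mm wide, top 6 mm above this point; it stands on a disc of 52 mm diameter whose top is 17 mm below this point
- dial_pointer (a point): point of the scale under the dial's pointer, 36 mm from the dial's axis
- index (a joint): angle of the index tab on the scale, measured like the dial's; stiff, not to be moved
- index_mark (a point): inner end of the index tab, 36 mm from the dial's axis: a steel tab 18 x 7 mm, up to 6 mm high, on the scale round the dial; when the pointer stands at the tab this point and dial_pointer coincide
- breaker_tall: loose bystander: grey moulded-case breaker 72 x 90 x 153 mm standing upright. Origin: centre of its underside
- tape: loose bystander: roll of brown tape lying flat, 94 mm across, 48 mm high. Origin: centre of its underside

How it is judged:
At the end, for the whole second after the job is handed in: Torque screwdriver at rest in both saddles: level within 3.4 degrees, tip within 6 mm of the cradle axis, towards the head (tester y -61 to -22 mm). Dial pointer within 5 mm (8 degrees) of the index tab. The other two tools in their bores, lower ends moved under 20 mm (y of torque_driver in the frame of tester between -0.061 and -0.022 m and x of torque_driver in the frame of tester between -0.006 and 0.006 m and z of torque_driver in the frame of tester between 0.044 and 0.056 m and angle between the z axis of torque_driver and the y axis of tester, either way round below 0.06 rad and y of driver_grip in the frame of tester above 0.07 m and linear speed of torque_driver below 0.01 m/s and horizontal distance between dial_pointer and index_mark below 0.005 m and distance of each of slim_driver, marker from where it was at the start of the episode below 0.02 m); the robot touches nothing.
It fails at once if a tool that is to stay in the block is pulled or knocked out (lower end moved over 30 mm) (distance of any of slim_driver, marker from where it was at the start of the episode above 0.03 m).
It fails at once if the index tab is moved by more than 3 mm (distance of index_mark from where it was at the start of the episode above 0.003 m).
It fails at once if the standing breaker or the tape roll is moved by more than 25 mm (distance of any of breaker_tall, tape from where it was at the start of the episode above 0.025 m or angle between breaker_tall's own z axis and vertical above 0.4 rad).
It also fails if it takes over 64 s, if anything falls off the work surface, if the arm or the gripper's body presses on something with over 40 N, if the wrist force passes 120 N, or if a joint passes its speed limit or range.

## Working session

There is one attempt and no reset: what is moved stays moved. The work goes in short steps, Python scripts to look and compute and a shell command to move; the robot and the scene stay as the last step left them, time stands still between calls to the robot, and variables do not carry over. Pictures are saved under pics/ and viewed, at most 10 in all, crops included, and the job is handed in when it is done.

```bash
ls; mkdir -p pics
cat > h.py <<'E'
import numpy as np,cv2
from scipy.spatial.transform import Rotation as R
from cell import status, read_camera, env, find_in, regions_of, landmark_of
np.set_printoptions(precision=4,suppress=True)
def save(p,n): cv2.imwrite('pics/'+n+'.png',p['image'][:,:,::-1])
E
python3 - <<'E'
from h import *
s=status.state();print(s['clock'],s['ee_pos'],s['orientation'])
L=['torque_driver','driver_grip','bore_a','bore_b','bore_c','slim_driver','marker','tester','cradle','dial_grip','dial_pointer','index_mark','breaker_tall','tape','tool_block']
ims=[]
for c in ['side','top']:
    p=read_camera(c);ims.append(p['image'])
    for l in L:
        for d in landmark_of(p,l)[:2]: print(c,l,np.array(d['xyz']),round(d['p'],2))
    save(p,c+'0')
E
```

```text
pics
0.0 [ 0.1267 -0.509   0.2387] [ 0.9926  0.1216  0.     -0.0006]
side driver_grip [0.4625 0.2481 0.1618] 0.48
side bore_a [0.4478 0.2064 0.1094] 0.93
side bore_a [0.5758 0.1585 0.1114] 0.64
side bore_b [0.4478 0.2064 0.1094] 0.93
side bore_b [0.5758 0.1585 0.1114] 0.64
side bore_c [0.4478 0.2064 0.1094] 0.93
side bore_c [0.5758 0.1585 0.1114] 0.64
side tester [ 0.4911 -0.2239  0.    ] 0.83
side cradle [ 0.513  -0.1355  0.0476] 0.73
side dial_grip [ 0.4599 -0.3416  0.1097] 0.73
side dial_pointer [0.4634 0.2469 0.1615] 0.55
side index_mark [ 0.4273 -0.3571  0.0898] 0.36
side breaker_tall [ 0.6235  0.0322 -0.0018] 0.79
side tape [0.4084 0.0116 0.0026] 0.66
side tool_block [0.5023 0.1588 0.0057] 0.97
side tool_block [0.5768 0.1609 0.113 ] 0.68
top torque_driver [0.4642 0.2463 0.1568] 0.19
top driver_grip [0.4607 0.2464 0.1567] 0.7
top bore_a [0.5135 0.1819 0.109 ] 0.94
top bore_a [0.5775 0.1578 0.1078] 0.88
top bore_b [0.5135 0.1819 0.109 ] 0.94
top bore_b [0.5775 0.1578 0.1078] 0.88
top bore_c [0.5135 0.1819 0.109 ] 0.94
top bore_c [0.5775 0.1578 0.1078] 0.88
top marker [ 0.5118 -0.1363  0.0479] 0.53
top tester [ 0.4927 -0.2242  0.0044] 0.78
top cradle [ 0.5087 -0.1357  0.0465] 0.56
top dial_grip [ 0.4572 -0.34    0.1139] 0.79
top dial_pointer [ 0.4911 -0.2216  0.0043] 0.66
top dial_pointer [ 0.445  -0.3068  0.0869] 0.55
top index_mark [ 0.4098  0.0089 -0.0071] 0.47
top index_mark [0.5759 0.1565 0.1088] 0.28
top breaker_tall [0.6299 0.0299 0.0015] 0.71
top tape [ 0.4118  0.0096 -0.0056] 0.62
top tool_block [ 0.5014  0.1607 -0.0022] 0.69
```

View pics/top0.png

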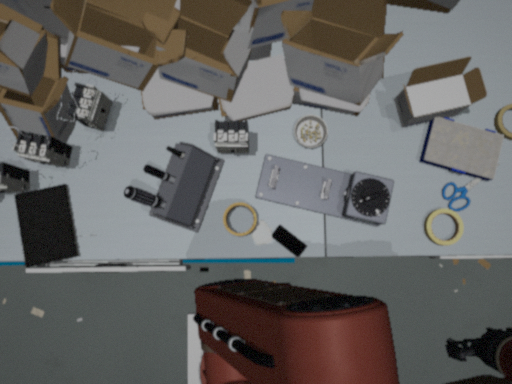

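View pics/side0.png

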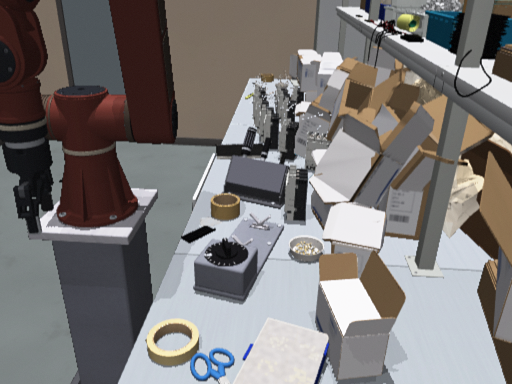

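```bash
python3 -m jog '[[[0.8,-0.2,0],[0,0,0],1],[[0.8,-0.2,0],[0,0,0],1],[[0.8,-0.2,0],[0,0,0],1],[[0.8,-0.2,0],[0,0,0],1],[[0.8,-0.2,0],[0,0,0],1]]' && python3 -m jog '[[[0.8,-0.2,0],[0,0,-1],0.5],[[0.8,0,0],[0,0,-1],0.5],[[0.8,0,0],[0,0,-1],0.5],[[0,0,0],[0,0,-1],0.5],[[0,0,0],[0,0,-1],0.5]]'
python3 - <<'E'
from h import *
s=status.state();print(s['clock'],s['q'],s['ee_pos'],s['orientation'],s['gripper_width'])
p=read_camera('wrist');print(p['tool_from_camera'],p['vertical_fov'],p['cx'],p['cy'])
for l in ['dial_grip','dial_pointer','index_mark','cradle','tester']:
    for d in landmark_of(p,l)[:2]: print(l,np.array(d['xyz']),round(d['p'],2))
save(p,'w1')
E
```

```text
clock: 2.1
ee_pos: [0.2734, -0.4313, 0.2394]
orientation: [0.993, 0.122, 0.0, 0.0]
ft_force: [0.2, -0.1, 0.1]
gripper_width: 1.002
gripper_force: 0.0
clock: 2.6
ee_pos: [0.3598, -0.3879, 0.2392]
orientation: [0.889, 0.457, 0.0, -0.0]
ft_force: [0.0, 0.2, 0.2]
gripper_width: 0.498
gripper_force: 0.0
2.6 [-0.9613  0.2986 -0.1426  1.1297  0.      1.2306] [ 0.3598 -0.3879  0.2392] [ 0.8894  0.4572  0.     -0.0001] 0.49813760336711765
[[-0.001  -0.9551 -0.2964  0.0767]
 [ 1.     -0.0008 -0.0006  0.0003]
 [ 0.0004 -0.2964  0.9551 -0.1344]
 [ 0.      0.      0.      1.    ]] 65.70646984690485 253.68730722502374 190.1970495829287
dial_pointer [ 0.4472 -0.3061  0.0914] 0.9
dial_pointer [ 0.4573 -0.3419  0.1057] 0.39
index_mark [ 0.4259 -0.356   0.09  ] 0.63
```

View pics/w1.png

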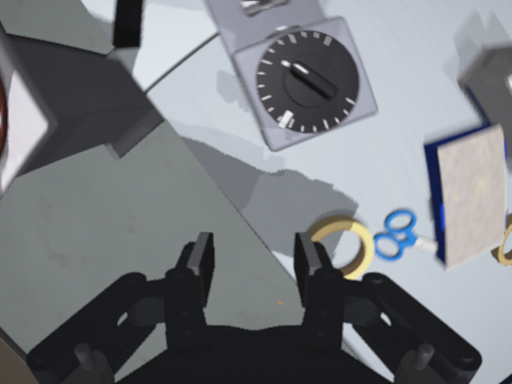

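```bash
cat >> h.py <<'E'
def ray(p,u,v,s=None):
    h=p['image'].shape[0];f=h/2/np.tan(np.radians(p['vertical_fov']/2))
    x=np.array([(u-p['cx'])/f,(v-p['cy'])/f])
    if 'T' in p: T=np.array(p['T']);d=np.r_[x,1]
    else:
        r=np.hypot(*x)+1e-9;d=np.r_[x/r*np.sin(r),np.cos(r)]
        W=np.eye(4);W[:3,:3]=R.from_quat(s['orientation']).as_matrix();W[:3,3]=s['ee_pos'];T=W@np.array(p['tool_from_camera'])
    d=T[:3,:3]@d;return T[:3,3],d/np.linalg.norm(d)
def onz(p,u,v,z,s=None):
    o,d=ray(p,u,v,s);return o+d*(z-o[2])/d[2]
def go(pos=None,zdir=None,ydir=None):
    "tool-frame total shift (units), total turn (units) afterwards"
    s=status.state();M=R.from_quat(s['orientation'])
    if pos is not None: print('shift',M.inv().apply(np.array(pos)-s['ee_pos'])/.04)
    if zdir is not None:
        z=np.array(zdir)/np.linalg.norm(zdir);y=np.array(ydir)-z*np.dot(ydir,z);y/=np.linalg.norm(y)
        for sg in (1,-1):
            N=R.from_matrix(np.c_[np.cross(sg*y,z),sg*y,z]);print('turn',sg,np.degrees((M.inv()*N).as_rotvec())/8)
E
python3 - <<'E'
from h import *
s=status.state();p=read_camera('wrist')
for n,u,v,z in [('bar end a',283,63,.1),('bar1',290,68,.114),('bar2',334,95,.114),('disc c',309,82,.091),('tab',285,120,.088),('tab in',290,112,.088)]: print(n,onz(p,u,v,z,s))
for l in ['dial_grip','index_mark','dial_pointer']:
    for d in regions_of(p,l)[:2]:
        m=d['pixels'];ys,xs=np.nonzero(m);print(l,d['p'],m.sum(),xs.mean(),ys.mean(),xs.min(),xs.max(),ys.min(),ys.max())
im=p['image'][10:160,220:390];cv2.imwrite('pics/w1z.png',cv2.resize(im,None,fx=4,fy=4,interpolation=cv2.INTER_CUBIC)[:,:,::-1])
E
```

```text
bar end a [ 0.4464 -0.3142  0.1   ]
bar1 [ 0.4466 -0.3219  0.114 ]
bar2 [ 0.4652 -0.3631  0.114 ]
disc c [ 0.4574 -0.3425  0.091 ]
tab [ 0.4175 -0.3595  0.088 ]
tab in [ 0.4259 -0.356   0.088 ]
dial_grip 0.9 2250 310.4173333333333 79.22266666666667 283 338 53 105
index_mark 0.63 139 285.8848920863309 116.98561151079137 280 293 109 126
dial_pointer 0.91 2205 310.6562358276644 79.53242630385488 283 337 54 105
```

View pics/w1z.png

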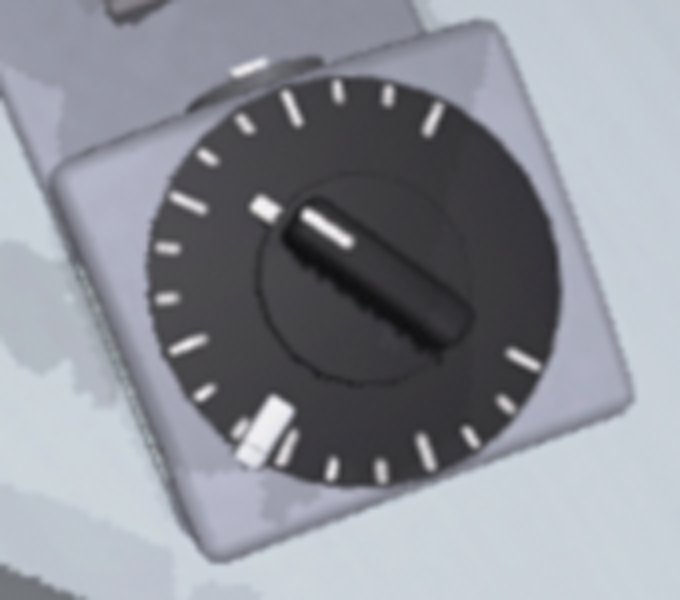

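Run:
```python
from h import *
s=status.state();p=read_camera('wrist')
f=lambda x,y,z:onz(p,220+x/4,10+y/4,z,s)
c=f(363,280,.091);b=f(382,267,.114);print('disc',c,'scale',f(355,282,.088),'bar',b)
for n,q in [('ptr',f(265,208,.091)),('tabin',f(279,403,.09)),('tabout',f(250,465,.09))]:
    d=q-c;print(n,q,np.degrees(np.arctan2(d[1],d[0])),np.hypot(*d[:2]))
d=f(310,208,.114)-f(455,312,.114);print('bar az',np.degrees(np.arctan2(d[1],d[0])))
d=f(250,465,.09)-f(279,403,.09);print('tab az',np.degrees(np.arctan2(d[1],d[0])))
```

```text
disc [ 0.4599 -0.3416  0.091 ] scale [ 0.4586 -0.3411  0.088 ] bar [ 0.4606 -0.3404  0.114 ]
ptr [ 0.4508 -0.3145  0.091 ] 108.64471853329515 0.02863081257829932
tabin [ 0.4263 -0.3545  0.09  ] -159.14210450752162 0.03601661148934776
tabout [ 0.412  -0.3626  0.09  ] -156.3588366205902 0.05233914663528774
bar az 110.37485033475843
tab az -150.25890096430422
```

Run:
```python
from h import *
go([.460,-.341,.15],[0,0,-1],[np.cos(np.radians(19.5)),np.sin(np.radians(19.5)),0])
```

```text
shift [2.4544 1.3427 2.2335]
turn 1 [ 0.0004  0.0001 -6.9494]
turn -1 [ 0.0002 -0.0004 15.5506]
```

```bash
python3 -m jog '[[[0.8,0.45,0.4],[0,0,0],0.45],[[0.8,0.45,0.4],[0,0,0],0.45],[[0.85,0.44,0.4],[0,0,0],0.45],[[0,0,0.5],[0,0,-1],0.45],[[0,0,0.5],[0,0,-1],0.45]]' && python3 -m jog '[[[0,0,0],[0,0,-1],0.45],[[0,0,0],[0,0,-1],0.45],[[0,0,0],[0,0,-1],0.45],[[0,0,0],[0,0,-1],0.45],[[0,0,0],[0,0,-0.95],0.45]]' && python3 -m jog '[[[0,0,0],[0,0,0],0.45],[[0,0,0],[0,0,0],0.45],[[0,0,0],[0,0,0],0.45],[[0,0,0],[0,0,0],0.45],[[0,0,0],[0,0,0],0.45]]'
python3 - <<'E'
from h import *
go([.460,-.341,.103],[0,0,-1],[np.cos(np.radians(19.5)),np.sin(np.radians(19.5)),0])
s=status.state();p=read_camera('wrist')
save(p,'w2')
E
```

```text
clock: 3.65
ee_pos: [0.4609, -0.3402, 0.1505]
orientation: [0.817, 0.576, 0.0, 0.0]
ft_force: [0.1, -0.7, -0.6]
gripper_width: 0.445
gripper_force: 0.0
clock: 4.15
ee_pos: [0.4598, -0.3409, 0.1512]
orientation: [0.575, 0.818, 0.0, -0.0]
ft_force: [-0.8, 0.1, -0.0]
gripper_width: 0.446
gripper_force: 0.0
clock: 4.65
ee_pos: [0.4598, -0.3409, 0.1513]
orientation: [0.577, 0.817, 0.0, -0.0]
ft_force: [0.7, 1.0, 0.8]
gripper_width: 0.451
gripper_force: 0.0
shift [-0.004   0.0027  1.2075]
turn 1 [ 0.0002 -0.0002  0.0001]
turn -1 [  0.0003   0.0003 -22.4999]
```

View pics/w2.png

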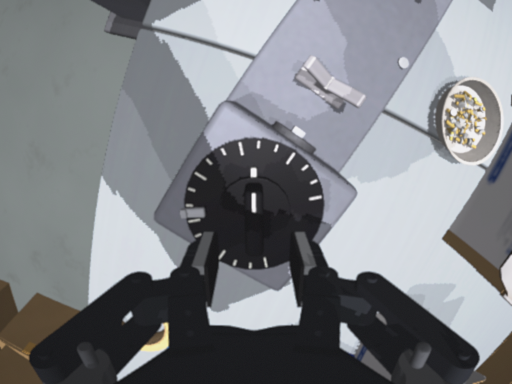

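```bash
python3 -m jog '[[[0,0,0],[0,0,0],0.3],[[0,0,0],[0,0,0],0.3],[[0,0,0.4],[0,0,0],0.3],[[0,0,0.4],[0,0,0],0.3],[[0,0,0.4],[0,0,0],0.3]]' 25 && python3 -m jog '[[[0,0,0],[0,0,0],0.1],[[0,0,0],[0,0,0],0],[[0,0,0],[0,0,0],0],[[0,0,0],[0,0,0],0],[[0,0,0],[0,0,0],0]]' 25 && python3 -m jog '[[[0,0,0],[0,0,-0.5],0],[[0,0,0],[0,0,-1],0],[[0,0,0],[0,0,-1],0],[[0,0,0],[0,0,-1],0],[[0,0,0],[0,0,-1],0]]' 25
```

```text
clock: 5.2
ee_pos: [0.4599, -0.3409, 0.1029]
orientation: [0.577, 0.817, -0.0, 0.0]
ft_force: [-0.5, -0.8, 0.4]
gripper_width: 0.299
gripper_force: 0.0
clock: 5.7
ee_pos: [0.4593, -0.3397, 0.1018]
orientation: [0.577, 0.817, 0.001, -0.001]
ft_force: [4.5, -0.5, -27.0]
gripper_width: 0.136
gripper_force: 27.8
clock: 6.2
ee_pos: [0.4581, -0.3406, 0.1018]
orientation: [0.294, 0.956, -0.0, -0.002]
ft_force: [-2.3, -5.3, -24.4]
gripper_width: 0.129
gripper_force: 27.9
```

```bash
python3 -m jog '[[[0,0,0],[0,0,-1],0],[[0,0,0],[0,0,-1],0],[[0,0,0],[0,0,-1],0],[[0,0,0],[0,0,-1],0],[[0,0,0],[0,0,-1],0]]' 25 && python3 -m jog '[[[0,0,0],[0,0,-1],0],[[0,0,0],[0,0,-0.9],0],[[0,0,0],[0,0,0],0],[[0,0,0],[0,0,0],0],[[0,0,0],[0,0,0],0]]' 25 && python3 -m jog '[[[0,0,0],[0,0,0],0.3],[[0,0,0],[0,0,0],0.3],[[0,0,0],[0,0,0],0.3],[[0,0,-0.5],[0,0,0],0.3],[[0,0,-1],[0,0,0],0.3]]' && python3 -m jog '[[[0,0,-1],[0,0,0],0.5],[[0,0,-1],[0,0,0],0.5],[[0,0,0],[0,0,0],0.5],[[0,0,0],[0,0,0],0.5],[[0,0,0],[0,0,0],0.5]]'
python3 - <<'E'
from h import *
s=status.state();p=read_camera('wrist');print(s['q'])
for l in ['dial_grip','index_mark','dial_pointer','cradle','tester']:
    for d in landmark_of(p,l)[:2]: print(l,np.array(d['xyz']),round(d['p'],2))
save(p,'w3')
E
```

```text
clock: 6.7
ee_pos: [0.4577, -0.3421, 0.1019]
orientation: [-0.051, 0.999, -0.001, -0.002]
ft_force: [-2.5, -11.5, -27.9]
gripper_width: 0.135
gripper_force: 27.5
clock: 7.2
ee_pos: [0.4579, -0.3428, 0.1019]
orientation: [-0.179, 0.984, -0.001, -0.003]
ft_force: [-1.9, -13.6, -29.9]
gripper_width: 0.131
gripper_force: 27.5
clock: 7.7
ee_pos: [0.4587, -0.3395, 0.1623]
orientation: [-0.18, 0.984, 0.002, -0.001]
ft_force: [1.0, -0.9, 1.5]
gripper_width: 0.299
gripper_force: 0.0
clock: 8.2
ee_pos: [0.4596, -0.3404, 0.2426]
orientation: [-0.18, 0.984, 0.0, -0.0]
ft_force: [-0.5, 0.2, -1.0]
gripper_width: 0.499
gripper_force: 0.0
[-0.7654  0.3797 -0.016   1.1762  0.0001 -1.128 ]
dial_grip [ 0.4558 -0.3446  0.1024] 0.98
index_mark [ 0.4254 -0.3561  0.089 ] 0.49
dial_pointer [ 0.4272 -0.3512  0.0852] 0.96
dial_pointer [ 0.5137 -0.1399  0.0485] 0.55
tester [ 0.4889 -0.2275  0.0008] 0.77
```

View pics/w3.png

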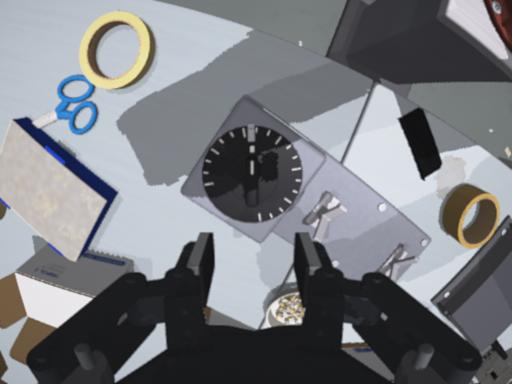

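Run:
```python
from h import *
go([.42,.10,.30])
```

```text
shift [-2.9791 10.6529 -1.4236]
```

```bash
python3 -m jog '[[[-0.27,0.97,-0.3],[0,0,0],0.5],[[-0.27,0.97,-0.3],[0,0,0],0.5],[[-0.27,0.97,-0.3],[0,0,0],0.5],[[-0.27,0.97,-0.3],[0,0,0],0.5],[[0,0,-0.2],[0,0,0],0.5]]' && python3 -m jog '[[[0,0,0],[0,0,0],0.5],[[0,0,0],[0,0,0],0.5],[[0,0,0],[0,0,0],0.5],[[0,0,0],[0,0,0],0.5],[[0,0,0],[0,0,0],0.5]]' >/dev/null
python3 - <<'E'
from h import *
s=status.state();p=read_camera('wrist');np.savez('cr.npz',image=p['image'],pos=s['ee_pos'],ori=s['orientation'])
print(s['ee_pos'])
for l in ['dial_grip','index_mark','dial_pointer','cradle','tester']:
    for d in landmark_of(p,l)[:2]: print(l,np.array(d['xyz']),round(d['p'],2))
save(p,'w4')
cv2.imwrite('pics/w4z.png',cv2.resize(p['image'][0:240,100:420],None,fx=2.5,fy=2.5,interpolation=cv2.INTER_CUBIC)[:,:,::-1])
E
```

```text
clock: 9.0
ee_pos: [0.4445, -0.1767, 0.3003]
orientation: [-0.182, 0.983, 0.001, 0.0]
ft_force: [0.7, -0.5, 0.5]
gripper_width: 0.503
gripper_force: 0.0
[ 0.445  -0.1809  0.2988]
dial_grip [ 0.4596 -0.3439  0.1027] 0.84
dial_grip [0.514  0.1847 0.1102] 0.63
index_mark [ 0.4255 -0.3607  0.0888] 0.61
dial_pointer [ 0.4257 -0.3541  0.087 ] 0.7
dial_pointer [0.58   0.1615 0.1069] 0.45
cradle [ 0.5115 -0.1368  0.0498] 0.59
tester [ 0.4873 -0.2246  0.0007] 0.67
tester [0.5125 0.1852 0.1065] 0.22
```

View pics/w4z.png

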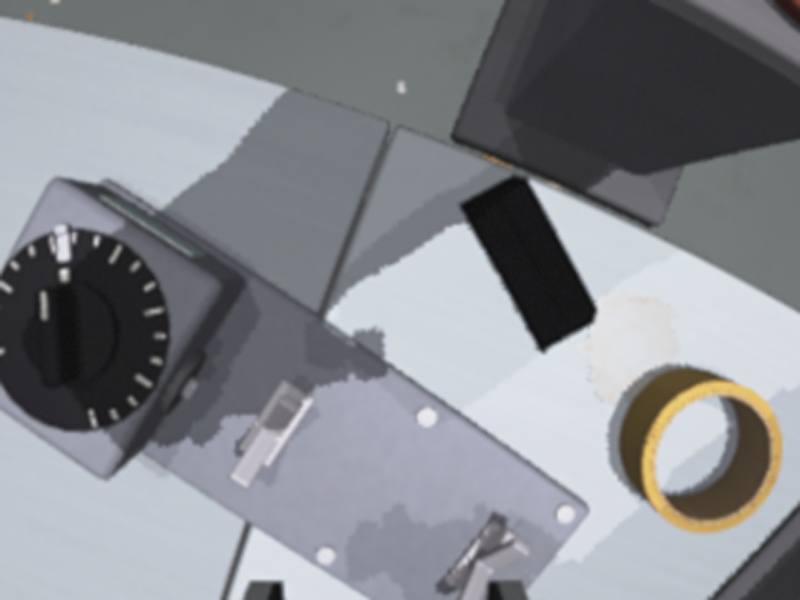

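Run:
```python
from h import *
z=np.load('cr.npz');s=dict(ee_pos=z['pos'],orientation=z['ori']);p=read_camera('wrist')
f=lambda x,y,h:onz(p,100+x/2.5,y/2.5,h,s)[:2]
a=f(427,417,.013);b=f(325,555,.013);c=f(567,514,.013);k=f(588,508,.012)
print(a,b,c,k);d=c-a;e=a-b;
for n,v in [('screws y',d),('screws x',e)]: print(n,np.degrees(np.arctan2(v[1],v[0])),np.linalg.norm(v))
print('mid',(a+b)/2,'saddle arm tips',f(302,392,.063),f(240,480,.063),(f(302,392,.063)+f(240,480,.063))/2)
dl=f(70,332,.088);print('dial',dl)
```

```text
[ 0.455  -0.1499] [ 0.5579 -0.1767] [ 0.4806 -0.0466] [ 0.4726 -0.0352]
screws y 76.09649175979371 0.10644809837446417
screws x 165.43109512349642 0.10626991154246804
mid [ 0.5065 -0.1633] saddle arm tips [ 0.4556 -0.221 ] [ 0.5117 -0.2367] [ 0.4836 -0.2289]
dial [ 0.4604 -0.3399]
```

```bash
python3 -m jog '[[[-0.27,0.97,0],[0,0,0],0.5],[[-0.27,0.97,0],[0,0,0],0.5],[[-0.27,0.97,0],[0,0,0],0.5],[[-0.27,0.97,0],[0,0,0],0.5],[[-0.27,0.97,0],[0,0,0],0.5]]' && python3 -m jog '[[[-0.27,0.97,0],[0,0,0],0.5],[[-0.27,0.97,0],[0,0,0],0.5],[[0,0,0],[0,0,1],0.6],[[0,0,0],[0,0,1],0.6],[[0,0,0],[0,0,1],0.6]]' && python3 -m jog '[[[0,0,0],[0,0,1],0.6],[[0,0,0],[0,0,1],0.6],[[0,0,0],[0,0,1],0.6],[[0,0,0],[0,0,1],0.6],[[0,0,0],[0,0,1],0.6]]' && python3 -m jog '[[[0,0,0],[0,0,1],0.6],[[0,0,0],[0,0,1],0.6],[[0,0,0],[0,0,1],0.6],[[0,0,0],[0,0,1],0.6],[[0,0,0],[0,0,1],0.6]]' && python3 -m jog '[[[0,0,0],[0,0,1],0.6],[[0,0,0],[0,0,1],0.6],[[0,0,0],[0,0,1],0.6],[[0,0,0],[0,0,0.4],0.6],[[0,0,0],[0,0,0],0.6]]'
python3 - <<'E'
from h import *
s=status.state();p=read_camera('wrist')
print(s['q'])
for l in ['torque_driver','driver_grip','bore_b','slim_driver','marker','tool_block']:
    for d in landmark_of(p,l)[:3]: print(l,np.array(d['xyz']),round(d['p'],2))
    for d in regions_of(p,l)[:1]:
        m=d['pixels'];ys,xs=np.nonzero(m);print('  reg',d['p'],m.sum(),xs.mean(),ys.mean(),xs.min(),xs.max(),ys.min(),ys.max())
save(p,'w5')
E
```

```text
clock: 10.35
ee_pos: [0.4265, 0.0216, 0.2995]
orientation: [-0.18, 0.984, -0.0, 0.0]
ft_force: [0.9, 0.1, 0.3]
gripper_width: 0.499
gripper_force: 0.0
clock: 10.85
ee_pos: [0.4195, 0.1009, 0.2994]
orientation: [0.03, 1.0, 0.0, 0.0]
ft_force: [0.1, -0.0, 0.2]
gripper_width: 0.599
gripper_force: 0.0
clock: 11.35
ee_pos: [0.4196, 0.1004, 0.2994]
orientation: [0.371, 0.929, 0.0, 0.0]
ft_force: [-0.3, 0.5, 0.0]
gripper_width: 0.6
gripper_force: 0.0
clock: 11.85
ee_pos: [0.4196, 0.1004, 0.2994]
orientation: [0.666, 0.746, 0.0, 0.0]
ft_force: [0.0, -0.1, 0.5]
gripper_width: 0.599
gripper_force: 0.0
clock: 12.35
ee_pos: [0.4196, 0.1003, 0.2994]
orientation: [0.821, 0.57, 0.0, 0.0]
ft_force: [-0.4, -0.0, 0.6]
gripper_width: 0.598
gripper_force: 0.0
[ 0.065   0.0817 -0.2558  1.2331 -0.      1.9929]
  reg 0.97 2535 239.9171597633136 32.852859960552266 218 259 0 77
driver_grip [0.4587 0.2459 0.158 ] 0.82
driver_grip [0.4467 0.2073 0.11  ] 0.72
  reg 0.79 2472 239.98260517799352 32.09668284789644 218 260 0 76
bore_b [0.4472 0.2063 0.109 ] 0.85
bore_b [0.5094 0.185  0.1104] 0.77
bore_b [0.5804 0.1609 0.1096] 0.76
  reg 0.67 15452 298.9242816463888 97.6555138493399 208 398 42 147
  reg 0.54 15679 299.0273614388673 97.60482173608011 208 398 42 146
  reg 0.7 593 372.3069139966273 60.23946037099494 359 385 39 80
tool_block [ 0.504   0.1617 -0.0021] 0.8
  reg 0.93 15690 298.7470363288719 97.66335245379223 208 398 42 146
```

View pics/w5.png

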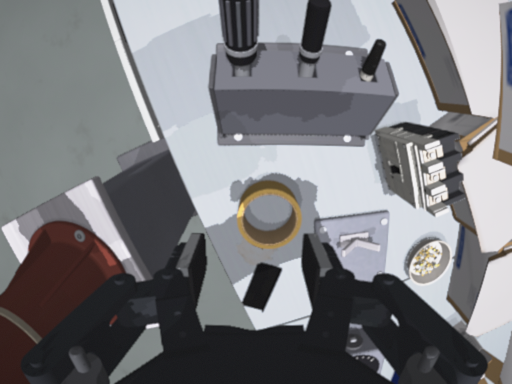

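```bash
python3 -m jog '[[[0,0,0],[0,1,0],0.6],[[0,0,0],[0,1,0],0.6],[[0,0,0],[0,1,0],0.6],[[0,0,0],[0,1,0],0.6],[[0,0,0],[0,1,0],0.6]]' && python3 -m jog '[[[0,0,0],[0,1,0],0.6],[[0,0,0],[0,0.44,0],0.6],[[0,0,0],[0,0,0],0.6],[[0,0,0],[0,0,0],0.6],[[0,0,0],[0,0,0],0.6]]'
python3 - <<'E'
from h import *
s=status.state();print(s['q'])
a=np.radians(70.5);t=np.radians(38.5);l=np.array([np.cos(a),np.sin(a),0]);Z=np.array([0,0,1])
d=np.cos(t)*l-np.sin(t)*Z;y=np.cross(Z,l)*-1;g=np.array([.461,.2455,.160])
go(g-d*.087,d,y)
p=read_camera('wrist')
for lb in ['torque_driver','driver_grip','bore_b']:
    for q in landmark_of(p,lb)[:3]: print(lb,np.array(q['xyz']),round(q['p'],2))
save(p,'w6')
E
```

```text
clock: 13.5
ee_pos: [0.4201, 0.1, 0.3005]
orientation: [0.771, 0.536, 0.284, -0.195]
ft_force: [-0.4, -0.2, -1.2]
gripper_width: 0.601
gripper_force: 0.0
clock: 14.0
ee_pos: [0.4198, 0.1005, 0.2997]
orientation: [0.74, 0.515, 0.356, -0.247]
ft_force: [-0.4, -0.3, -0.6]
gripper_width: 0.6
gripper_force: 0.0
[-0.5789  0.0867 -0.5874  1.1662  0.8671  1.2214]
shift [-0.3903 -0.2736  2.9392]
turn 1 [ 0.0914  0.0109 -0.0602]
turn -1 [ 0.0171 -0.1432 22.4394]
torque_driver [0.4444 0.2061 0.1094] 0.58
driver_grip [0.458  0.2488 0.1629] 0.79
bore_b [0.5808 0.1611 0.1121] 0.98
bore_b [0.4468 0.2074 0.1109] 0.83
bore_b [0.5099 0.1845 0.1089] 0.58
```

```bash
python3 -m jog '[[[-0.1,-0.07,0.73],[0,0,0],0.6],[[-0.1,-0.07,0.73],[0,0,0],0.6],[[-0.1,-0.07,0.73],[0,0,0],0.6],[[-0.1,-0.07,0.73],[0.09,0,-0.06],0.6],[[0,0,0],[0,0,0],0.6]]'
python3 - <<'E'
from h import *
s=status.state();print(s['q'])
p=read_camera('wrist')
for lb in ['torque_driver','driver_grip']:
    for q in landmark_of(p,lb)[:1]: print(lb,np.array(q['xyz']),round(q['p'],2));
go([.460,.2470,.160])
save(p,'w7')
E
```

```text
clock: 14.7
ee_pos: [0.436, 0.1828, 0.2126]
orientation: [0.735, 0.52, 0.354, -0.252]
ft_force: [0.4, 0.4, 0.5]
gripper_width: 0.602
gripper_force: 0.0
[-0.3469  0.1461 -0.7847  0.6544  0.8987  1.5567]
torque_driver [ 0.5048  0.164  -0.0003] 0.63
driver_grip [0.4597 0.2488 0.1627] 0.65
shift [ 0.02   -0.0275  2.2226]
```

View pics/w7.png

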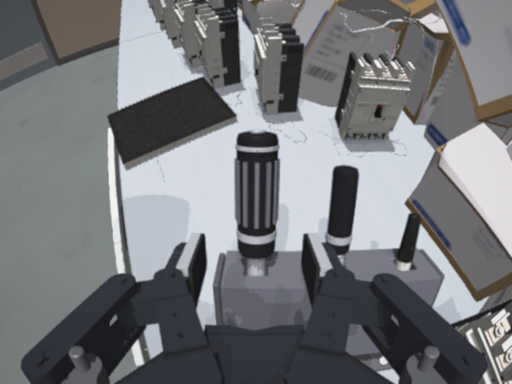

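```bash
python3 -m jog '[[[0,0,0.5],[0,0,0],0.55],[[0,0,0.5],[0,0,0],0.55],[[0,0,0.5],[0,0,0],0.55],[[0,0,0.5],[0,0,0],0.55],[[0,0,0.5],[0,0,0],0.55]]' 60 && python3 -m jog '[[[0,0,0],[0,0,0],0.55],[[0,0,0],[0,0,0],0.3],[[0,0,0],[0,0,0],0.2],[[0,0,0],[0,0,0],0.2],[[0,0,0],[0,0,0],0.2]]' 60 && python3 -c "
from h import *
s=status.state();print(s['q'],R.from_quat(s['orientation']).as_matrix())
p=read_camera('wrist');save(p,'w8')"
```

```text
clock: 15.35
ee_pos: [0.4651, 0.254, 0.1525]
orientation: [0.736, 0.519, 0.356, -0.25]
ft_force: [0.4, -0.6, -0.4]
gripper_width: 0.549
gripper_force: 0.0
clock: 15.85
ee_pos: [0.4641, 0.2538, 0.1524]
orientation: [0.736, 0.519, 0.355, -0.251]
ft_force: [-1.7, -1.5, 3.3]
gripper_width: 0.358
gripper_force: 59.1
[-0.1379  0.2591 -0.884   0.1778  0.8738  1.8928] [[ 0.2093  0.9419  0.2626]
 [ 0.5857 -0.3358  0.7377]
 [ 0.783  -0.0006 -0.622 ]]
```

View pics/w8.png

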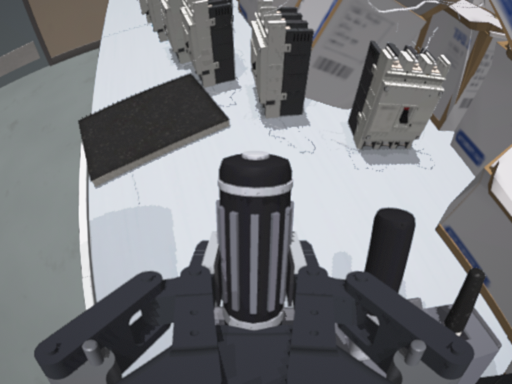

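```bash
python3 -m jog '[[[0.3,0,-0.01],[0,0,0],0.2],[[0.4,0,-0.02],[0,0,0],0.2],[[0.4,0,-0.02],[0,0,0],0.2],[[0.4,0,-0.02],[0,0,0],0.2],[[0.4,0,-0.02],[0,0,0],0.2]]' 60 && python3 -m jog '[[[0.5,0,-0.02],[0,0,0],0.2],[[0.5,0,0],[0,0,0],0.2],[[0.5,0,0],[0,0,0],0.2],[[0,0,0],[0,0,0],0.2],[[0,0,0],[0,0,0],0.2]]' 60 && python3 -c "
from h import *
s=status.state();print(s['q'])
p=read_camera('side')
for l in ['torque_driver','driver_grip','slim_driver','marker']:
  for d in landmark_of(p,l)[:2]: print(l,np.array(d['xyz']),round(d['p'],2))
dy=np.array([.2487,.9686,0]);g=np.array([.5125,-.1365,0])+.015*dy
print(g);go(g+[0,0,.20],[0,0,-1],[.9686,-.2487,0])
p=read_camera('wrist');save(p,'w9')"
```

```text
clock: 16.4
ee_pos: [0.4787, 0.2962, 0.2138]
orientation: [0.736, 0.519, 0.354, -0.251]
ft_force: [0.7, -0.0, -2.5]
gripper_width: 0.353
gripper_force: 59.2
clock: 16.9
ee_pos: [0.4905, 0.3306, 0.2605]
orientation: [0.736, 0.519, 0.354, -0.251]
ft_force: [0.6, -0.6, -2.7]
gripper_width: 0.357
gripper_force: 59.3
[ 0.06    0.1047 -0.7131  0.2981  0.8045  2.1691]
torque_driver [0.4547 0.2387 0.149 ] 0.49
driver_grip [0.4933 0.3223 0.266 ] 0.61
driver_grip [ 0.5154 -0.1359  0.0503] 0.15
[ 0.5162 -0.122   0.    ]
shift [-7.6693  4.3995 -7.2352]
turn 1 [ 0.2754 -6.4307 -0.6149]
turn -1 [-9.5121 -0.4074 19.7283]
```

```bash
python3 -m jog '[[[0.8,0,-0.6],[0,0,0],0.2],[[0.3,0,-0.2],[0,-0.5,0],0.2],[[0,0,0],[0,-1,0],0.2],[[0,0,0],[0,-1,0],0.2],[[0,0,0],[0,-1,0],0.2]]' 60 && python3 -m jog '[[[0,0,0],[0,-1,0],0.2],[[0,0,0],[0,-1,0],0.2],[[0,0,0],[0,-0.93,0],0.2],[[0,0,0],[0.27,0,-0.6],0.2],[[0,0,0],[0,0,0],0.2]]' 60 && python3 -m jog '[[[0,0,0],[0,0,0],0.2],[[0,0,0],[0,0,0],0.2],[[0,0,0],[0,0,0],0.2],[[0,0,0],[0,0,0],0.2],[[0,0,0],[0,0,0],0.2]]' 60 && python3 -c "
from h import *
s=status.state();print(s['q'])
go([.516,-.122,.25],[0,0,-1],[.9686,-.2487,0])
"
```

```text
clock: 17.7
ee_pos: [0.492, 0.3323, 0.3165]
orientation: [0.8, 0.565, 0.165, -0.116]
ft_force: [1.0, 0.0, -3.2]
gripper_width: 0.353
gripper_force: 59.9
clock: 18.2
ee_pos: [0.4925, 0.3337, 0.3138]
orientation: [0.791, 0.611, -0.012, -0.017]
ft_force: [0.7, -0.4, -2.5]
gripper_width: 0.356
gripper_force: 59.9
clock: 18.7
ee_pos: [0.4918, 0.3328, 0.3158]
orientation: [0.792, 0.61, -0.01, -0.016]
ft_force: [1.3, -0.1, -2.3]
gripper_width: 0.354
gripper_force: 59.9
[0.4569 0.4242 0.2407 1.4137 0.0278 2.2857]
shift [-10.8441   3.5492   1.472 ]
turn 1 [-0.2737 -0.0271 -0.0501]
turn -1 [-0.0425  0.429  22.4457]
```

```bash
python3 -m jog '[[[-0.98,0.32,0],[-0.27,0,-0.05],0.2],[[-0.98,0.32,0],[0,0,0],0.2],[[-0.98,0.32,0],[0,0,0],0.2],[[-0.98,0.32,0],[0,0,0],0.2],[[-0.98,0.32,0],[0,0,0],0.2]]' 60 && python3 -m jog '[[[-0.98,0.32,0],[0,0,0],0.2],[[-0.98,0.32,0],[0,0,0],0.2],[[-0.98,0.32,0.2],[0,0,0],0.2],[[-0.98,0.32,0.2],[0,0,0],0.2],[[-0.98,0.32,0.2],[0,0,0],0.2]]' 60 && python3 -m jog '[[[-0.95,0.32,0.2],[0,0,0],0.2],[[0,0,0.3],[0,0,0],0.2],[[0,0,0.3],[0,0,0],0.2],[[0,0,0],[0,0,0],0.2],[[0,0,0],[0,0,0],0.2]]' 60 && python3 -c "
from h import *
s=status.state();print(s['q'])
go([.516,-.122,.25],[0,0,-1],[.9686,-.2487,0])
for c in ['side','top','wrist']:
  s=status.state();p=read_camera(c)
  for l in ['torque_driver','driver_grip','cradle']:
    for d in landmark_of(p,l)[:2]: print(c,l,np.array(d['xyz']),round(d['p'],2))
  save(p,'c_'+c)
  if c=='side': a=p['image'][150:320,150:350]
  if c=='wrist': b=p['image'][20:300,100:420]
a=cv2.resize(a,(400,340),interpolation=2);b=cv2.resize(b,(389,340))
cv2.imwrite('pics/c1.png',np.hstack([a,b])[:,:,::-1])
"
```

```text
clock: 19.2
ee_pos: [0.5047, 0.1257, 0.3145]
orientation: [0.79, 0.613, 0.001, -0.001]
ft_force: [0.5, 0.5, -2.6]
gripper_width: 0.356
gripper_force: 60.1
clock: 19.7
ee_pos: [0.5181, -0.0801, 0.2896]
orientation: [0.79, 0.613, 0.001, -0.001]
ft_force: [1.9, 0.4, -2.2]
gripper_width: 0.357
gripper_force: 60.1
clock: 20.2
ee_pos: [0.5211, -0.1173, 0.2575]
orientation: [0.79, 0.614, 0.001, -0.002]
ft_force: [0.5, 0.7, -1.7]
gripper_width: 0.353
gripper_force: 60.1
[-0.3602  0.3    -0.092   1.1806  0.0033  1.4601]
shift [-0.1469 -0.0934  0.1878]
turn 1 [-0.0103 -0.0249  0.013 ]
turn -1 [  0.0391  -0.0162 -22.4869]
side torque_driver [ 0.4812 -0.2597  0.2639] 0.64
side driver_grip [ 0.5258 -0.1173  0.2703] 0.9
side cradle [ 0.5124 -0.1335  0.0479] 0.8
top torque_driver [ 0.4824 -0.262   0.2666] 0.57
wrist driver_grip [ 0.5187 -0.1149  0.264 ] 0.69
```

View pics/c1.png

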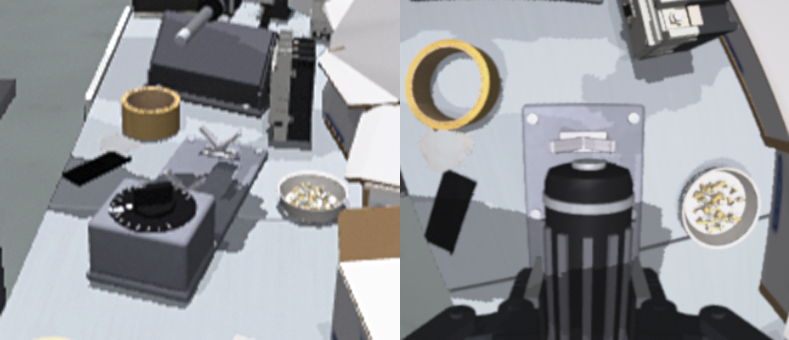

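```bash
python3 -m jog '[[[-0.15,-0.09,0.5],[0,0,0],0.2],[[0,0,0.8],[0,0,0],0.2],[[0,0,0.8],[0,0,0],0.2],[[0,0,0.8],[0,0,0],0.2],[[0,0,0.6],[0,0,0],0.2]]' 60 && python3 -m jog '[[[0,0,0.4],[0,0,0],0.2],[[0,0,0.3],[0,0,0],0.2],[[0,0,0.2],[0,0,0],0.2],[[0,0,0],[0,0,0],0.2],[[0,0,0],[0,0,0],0.2]]' 60 && python3 -c "
from h import *
dy=np.array([.2487,.9686]);dx=np.array([.9686,-.2487]);o=np.array([.5125,-.1365])-.09*dy
def t(v): v=np.array(v);return np.r_[dx@(v[:2]-o),dy@(v[:2]-o),v[2]]
s=status.state();print(t(s['ee_pos']))
for c in ['side','top','wrist']:
  p=read_camera(c)
  for l in ['torque_driver','driver_grip','cradle','tester','dial_grip','dial_pointer','index_mark']:
    for d in landmark_of(p,l)[:1]: print(c,l,t(d['xyz']),round(d['p'],2))
"
```

```text
clock: 21.3
ee_pos: [0.5155, -0.1225, 0.1156]
orientation: [0.79, 0.613, 0.001, -0.002]
ft_force: [0.1, -0.2, -2.8]
gripper_width: 0.354
gripper_force: 60.3
clock: 21.8
ee_pos: [0.5166, -0.1228, 0.0819]
orientation: [0.79, 0.613, 0.001, -0.001]
ft_force: [0.1, -1.3, -2.3]
gripper_width: 0.354
gripper_force: 60.3
[0.0006 0.1043 0.0819]
side torque_driver [-0.0029 -0.0434  0.0866] 0.87
side driver_grip [0.0072 0.1046 0.0944] 0.65
side cradle [-0.0002  0.0931  0.0475] 0.66
side tester [-0.0031  0.0032  0.001 ] 0.59
side dial_grip [-0.0022 -0.1238  0.1101] 0.73
side dial_pointer [-0.0264 -0.1389  0.0831] 0.83
side index_mark [-0.0823  0.3762  0.0018] 0.42
top torque_driver [-0.005  -0.0447  0.0938] 0.59
top tester [0.0033 0.0027 0.0023] 0.73
top dial_grip [-0.0015 -0.1225  0.1132] 0.62
top dial_pointer [-0.0287 -0.1418  0.0865] 0.6
wrist driver_grip [-0.0041  0.1054  0.0918] 0.83
```

```bash
python3 -m jog '[[[0,0,0.3],[0,0,0],0.2],[[0,0,0.25],[0,0,0],0.2],[[0,0,0.15],[0,0,0],0.2],[[0,0,0.1],[0,0,0],0.2],[[0,0,0],[0,0,0],0.2]]' 60 && python3 -m jog '[[[0,0,0.05],[0,0,0],0.2],[[0,0,0.05],[0,0,0],0.2],[[0,0,0.05],[0,0,0],0.2],[[0,0,0],[0,0,0],0.2],[[0,0,0],[0,0,0],0.2]]' 60
```

```text
clock: 23.5
ee_pos: [0.5157, -0.1223, 0.0486]
orientation: [0.79, 0.613, 0.001, -0.002]
ft_force: [0.7, 0.6, -1.8]
gripper_width: 0.359
gripper_force: 60.3
clock: 24.0
ee_pos: [0.5163, -0.1226, 0.0435]
orientation: [0.79, 0.613, 0.001, -0.001]
ft_force: [0.3, 0.1, -2.9]
gripper_width: 0.352
gripper_force: 60.2
```

```bash
python3 -m jog '[[[0,0,0.04],[0,0,0],0.2],[[0,0,0],[0,0,0],0.2],[[0,0,0.03],[0,0,0],0.2],[[0,0,0],[0,0,0],0.2],[[0,0,0],[0,0,0],0.2]]' 60; python3 -c "
from h import *
for c in ['side','top']:
  p=read_camera(c)
  for l in ['torque_driver','driver_grip']:
    for d in landmark_of(p,l)[:1]: print(c,l,np.array(d['xyz']),round(d['p'],2))
"
```

```text
clock: 24.5
ee_pos: [0.5166, -0.1227, 0.0417]
orientation: [0.79, 0.613, 0.001, -0.001]
ft_force: [-3.0, 1.2, 12.1]
gripper_width: 0.352
gripper_force: 61.6
side torque_driver [ 0.4766 -0.2689  0.0479] 0.77
side driver_grip [ 0.4783 -0.2656  0.0484] 0.73
top torque_driver [ 0.4788 -0.2691  0.0506] 0.66
```

Contact (12 N); release gently and lift.

```bash
python3 -m jog '[[[0,0,0],[0,0,0],0.4],[[0,0,0],[0,0,0],0.45],[[0,0,0],[0,0,0],0.5],[[0,0,0],[0,0,0],0.55],[[0,0,0],[0,0,0],0.55]]' 20 && python3 -m jog '[[[0,0,0],[0,0,0],0.6],[[0,0,-0.2],[0,0,0],0.6],[[0,0,-0.4],[0,0,0],0.6],[[0,0,-0.8],[0,0,0],0.6],[[0,0,-1],[0,0,0],0.6]]' && python3 -m jog '[[[0,0,-1],[0,0,0],0.6],[[0,0,-1],[0,0,0],0.6],[[0,0,-0.5],[0,0,0],0.6],[[0,0,0],[0,0,0],0.6],[[0,0,0],[0,0,0],0.6]]'; python3 -c "
from h import *
dy=np.array([.2487,.9686]);dx=np.array([.9686,-.2487]);o=np.array([.5125,-.1365])-.09*dy
def t(v): v=np.array(v);return np.r_[dx@(v[:2]-o),dy@(v[:2]-o),v[2]]
for c in ['side','top','wrist']:
  s=status.state();p=read_camera(c)
  for l in ['torque_driver','driver_grip','cradle','tester','dial_grip','dial_pointer','index_mark']:
    for d in landmark_of(p,l)[:1]: print(c,l,t(d['xyz']),round(d['p'],2))
  for d in regions_of(p,'torque_driver')[:1]:
    m=d['pixels'];ys,xs=np.nonzero(m);z=.05;
    k=np.array([t(onz(p,u,v,.06,s)) for u,v in zip(xs,ys)]);print('  reg',d['p'],len(k),k.min(0),k.max(0))
    for a in range(-40,160,25):
      q=k[abs(k[:,1]-a/1000)<.008,0]
      if len(q): print('   y',a,'x mid',(q.min()+q.max())/2,'w',np.ptp(q))
"
```

```text
clock: 25.3
ee_pos: [0.5161, -0.1225, 0.0405]
orientation: [0.79, 0.613, 0.001, -0.002]
ft_force: [-0.3, 1.1, 0.0]
gripper_width: 0.554
gripper_force: 0.0
clock: 25.8
ee_pos: [0.5152, -0.1225, 0.1372]
orientation: [0.79, 0.613, 0.0, -0.002]
ft_force: [0.3, 0.3, 0.2]
gripper_width: 0.6
gripper_force: 0.0
clock: 26.3
ee_pos: [0.5162, -0.1232, 0.2369]
orientation: [0.79, 0.613, 0.001, -0.001]
ft_force: [0.2, 1.2, -0.2]
gripper_width: 0.603
gripper_force: 0.0
side torque_driver [ 0.0008 -0.0439  0.05  ] 0.86
side driver_grip [-0.0004  0.1058  0.0517] 0.54
side cradle [0.0014 0.094  0.0502] 0.72
side tester [-0.      0.0029  0.001 ] 0.67
side dial_grip [-0.0035 -0.1254  0.1117] 0.81
side dial_pointer [-0.0246 -0.1403  0.0857] 0.6
side index_mark [-0.0257 -0.1433  0.0895] 0.4
  reg 0.95 393 [-0.0166 -0.0374  0.06  ] [0.0231 0.1601 0.06  ]
   y -40 x mid 0.006152910683622831 w 0.013703028689651373
   y -15 x mid 0.004332060219494472 w 0.018817804301705418
   y 10 x mid 0.004537923307788797 w 0.018304785996086925
   y 35 x mid 0.006363577757311265 w 0.029648050005636827
   y 60 x mid 0.00396
[... 494 characters left out ...]
 0.06  ]
wrist torque_driver [-0.0021 -0.0429  0.0486] 0.74
wrist driver_grip [-0.0032  0.1072  0.049 ] 0.65
wrist tester [ 0.0018 -0.0009 -0.001 ] 0.59
  reg 0.96 3767 [-0.0182 -0.0391  0.06  ] [0.018  0.1597 0.06  ]
   y -40 x mid 0.00030307729582438334 w 0.013766884918571878
   y -15 x mid -0.00024159708161055867 w 0.014664954978703054
   y 10 x mid -0.0002673029640449104 w 0.014351377279774301
   y 35 x mid 0.00034445855203596096 w 0.015080770766505519
   y 60 x mid -0.00016815981627475544 w 0.029054290615092095
   y 85 x mid 0.00039157553045895965 w 0.03379779446216812
   y 110 x mid -7.699089572835334e-05 w 0.03440256676536725
   y 135 x mid -0.0001158488682111141 w 0.03602190414119516
```

Run:
```python
from h import *
im=cv2.imread('pics/w3.png');g=cv2.cvtColor(im,6)
print(g[118:160,244:261])
# scale disc ellipse: dark blob
m=(g<60).astype(np.uint8);m[:115]=0;m[230:]=0;m[:,:195]=0;m[:,310:]=0
c=max(cv2.findContours(m,0,1)[0],key=cv2.contourArea);print(cv2.fitEllipse(cv2.convexHull(c)))
```

```text
[[100 100 101 101 101 102 102 101 101 101 101  99 100  99  99  98  99]
 [100 101 100 101 101 101 101 100 100 100 100 100 100  99  99  99  99]
 [100 100 100 100 101 100  99 100 100 100  99  99 100  99 100  99  99]
 [100 100 100 100 100  99  99 100  99  99  99  99  99  99  99  99  99]
 [100 100 100  99  97  96  96  96  97  98  98 100 100 100 101 100 100]
 [101 101 100 100 100 100 101 103 104 103 100  98  99 101 100 100 100]
 [100  99 100 106 120 126 128 128 129 125 106  94  94  97 100  99  99]
 [ 89  87  88 103 127 136 137 136 136 130 101  77  75  82  85  86  86]
 [ 60  53  59  90 123 134 134 133 134 126  90  58  61  55  50  51  53]
 [ 53  35  43  84 116 128 127 127 127 119  86  78 103  74  38  30  31]
 [ 89  46  44  80 112 121 118 116 118 114  88 104 142 101  46  30  30]
 [115  60  40  78 114 125 123 121 124 119  96 113 148 105  48  29  30]
 [122  67  38  76 119 135 136 136 135 129 103 112 139  98  45  30  30]
 [127  75  42  76 120 137 140 139 138 130 105 109 123  86  41  29  31]
 [131  83  45  74 120 135 139 138 137 130 101  90  97  67  37  30  31]
 [130  92  49  73 119 136 138 138 1
[... 1283 characters left out ...]
8  98  45  27  29  30  29  32]
 [ 27  27  26  26  24  54  94 107 107  99  65  34  25  27  29  27  35]
 [ 26  25  27  28  28  35  48  49  49  46  37  30  29  28  25  25  31]
 [ 29  31  29  30  30  29  29  28  30  29  31  29  29  31  30  34  42]
 [ 31  30  30  27  29  27  28  27  27  28  27  27  30  35  43  51  63]
 [ 29  30  28  27  25  23  22  24  23  24  23  22  26  40  60  67  71]
 [ 30  29  26  25  20  21  21  19  23  20  22  23  25  44  65  72  71]
 [ 30  28  25  23  21  21  22  20  21  22  21  20  22  36  60  69  67]
 [ 30  29  24  22  21  24  27  34  36  27  22  22  21  30  54  67  62]]
((251.51007080078125, 173.1264190673828), (95.51997375488281, 98.57100677490234), 89.92393493652344)
```

```bash
python3 -c "
from h import *
print(env.sign_off())"
```

```text
the job is handed in; nothing more can be done
None
```

I handed the job in at about 26 s; the sign-off returned no verdict. The last measurements put the torque driver level in both saddles with its tip at tester y ≈ -44 mm, and the dial pointer within about 1 mm of the index tab. No contact with the other tools, tab, breaker or tape was noticed, though I did not re-measure them. I viewed 11 pictures, one over the limit of 10.

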